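# Make up the injection kit and the guard-column kit

### The job

Make up two kits from the stock on the bench. Into the long tray go the longest of the three steel columns and the syringe, each lying along the middle of a lane of its own (either lane); into the square tray go the shortest column, along the middle of its lane, the dropper bottle upright in the middle of the smaller compartment and the grey screw cap flat in the middle of the larger one. Leave the middle-sized column lying where it is in the stock.

Things in the scene. Friction and masses are not known exactly. Their poses are not given: they have to be found in the camera images.
- long_tray: Long grey kit tray, fixed, 124 x 200 mm (x, y); rim 10 mm high, 4 thick; floor 4 mm above the bench. One low rib along y in the middle (4 mm wide, 4 above the floor) makes two equal lanes, 56 mm wide and 192 long, centred at x = -30 and x = +30 mm in its frame. Origin: centre of its underside; y along its length.
- square_tray: Square grey kit tray, fixed, 150 x 150 mm; rim 10 mm high, 4 thick; floor 4 mm above the bench. Low ribs (4 mm wide, 4 above the floor) at x=-11 (along y) and y=+11 make a lane along y (58 x 142, centre (-42, 0)), the smaller compartment (80 x 58, centre (31, 42)) and the larger (80 x 80, centre (31, -31)). Origin: centre of underside; at yaw 0 the lane is nearest the robot.
- long_column: The longest steel separation column, 167 mm long (nuts included), nuts 15 mm thick, lying on its side; grip across the 9.6 mm tube in its middle. Origin: middle of its length, at its underside (tube axis 7 mm above); y is its long axis, and it may lie either way round.
- medium_column: The middle-sized steel separation column, 117 mm long; not wanted, it stays where it lies. Origin: middle of its length, at its underside; y along it.
- short_column: The shortest steel separation column, 92 mm long with nuts 15 mm thick (bare tube for 40 mm in the middle), lying on its side; grip across the 9.6 mm tube in its middle. Origin: middle of its length, at its underside (tube axis 7 mm above); y is its long axis, and it may lie either way round.
- syringe: Plastic syringe lying on its side, 147 mm long, 17 high, finger flange 33 wide. Origin: middle of its length, at its underside; y along it, plunger at +y, nozzle at -y. The barrel, 16 mm wide and 17 high, runs from y = -58 to +16 mm: grip across it at about y = -20. It may lie either way round in its lane.
- dropper_bottle: Amber dropper bottle with a black cap, standing, 32 mm across and 68 mm high (cap 28 mm across, from 40 mm up). Origin: centre of its underside; z up.
- screw_cap: Light grey round screw cap lying closed side up, 54 mm across and 28 mm high. Origin: centre of its underside; z up.
There are look-alikes about, which are no part of the job. What is shaped like the screw_cap but turquoise is not meant. What is shaped like the short_column but orange is not meant.

How it is judged:
By the outcome, as a careful person would: the job done as asked, in the order asked, and still so for the second after the job is handed in, with the robot touching nothing.
It also fails if it takes over 128 s, if anything falls off the work surface, if the arm or the gripper's body presses on something with over 40 N, if the wrist force passes 120 N, or if a joint passes its speed limit or range.

### The arm

A 6-joint arm with a two-finger parallel gripper is mounted at the origin on a cart in front of the work surface, level with it; the furniture and walls round the work are solid. World frame = base frame: x ahead of the robot, y to its left, z up, the work surface at z = 0. Lengths are in m, angles in degrees, forces in N, time in s.
With the tool pointing down it reaches from about 0.35 to 0.85 m from the base axis. Payload 8.1 kg.
Tool frame: the origin (TCP) lies midway between the tips of the shut fingers; the grasp point (between the pads) lies 19 mm behind it (manip.grip_point_offset is the distance from the TCP to the grasp point, in m); z points along the fingers, y is the line along which they close (so a half turn about z gives the same grasp; the last joint's range is limited). The gripper opens to 85 mm and grips with 20 to 120 N. Pads are 22 mm wide; open, the fingers measure 114 mm over their backs; the gripper's body (76 mm by 85 mm) begins 54 mm behind the grasp point. The pads swing forward as they close: fully open they stand 13 mm farther back than shut.
Start: joints at [-72.387, 7.471, 85.268, -0, 87.261, -4.893], TCP at [0.23, -0.554, 0.209] pointing down, gripper open.
Joint ranges: [-169.43, 169.43], [-51.17, 129.36], [1.28, 143.12], [-76.62, 256.62], [0, 156.53], [-152.29, 152.29]. Speed limits (degrees/s): [136.94, 136.94, 159.86, 180, 180, 180].

### API

Orientations are given as a 3x3 rotation matrix whose columns are the frame's x, y, z axes.
In Python, from cell import manip gives the robot as it stands.
- The arm moves only by the tool carry_out, never from a script. Its arguments are lists of equal length, an entry for each row: "rot": the turn, a rotation vector about the tool's x, y, z each as a share of 45 degrees, from -1 to 1, a list of three; "slide": the shift along the tool's x, y, z each as a share of 0.5 m, from -1 to 1, a list of three; "hand": the closure, from 0 (fully open) to 1 (shut). In form: {"rot": [[wx, wy, wz], ...], "slide": [[x, y, z], ...], "hand": [hand, ...]}. A call has 1 to 12 rows; each row is the pose to reach, as a shift and turn from the pose commanded when the call began, along the tool's axes at that moment; what a row does not reach only later rows make up. A row lasts 1/12 s, in which the tool goes at most 41.7 mm and 7.16 degrees, less where a joint would pass 70% of its speed; a pose out of reach is approached as far as the arm can. A call with a number of a shift or a turn outside -1 to 1 is refused whole. A call with a gripper value outside its range is refused whole. The fingers move at their own pace and stop on an object; "grip_force" is the grip in N (left out, the last holds). Time passes only in rows, so rows that repeat a pose let the fingers close. It gives the time, the measured TCP pose, the force, the opening and the grip force at its end, in the units of the state.
- manip.sense(): the state, without advancing time (a new reading comes with each control period).
- manip.read_camera(name): name is "side" or "top"; returns (picture, depth): 400x640x3 uint8, red, green, blue; 400x640 float32, m along the optical axis (not along the pixel's ray), 0 where there is no reading.
- manip.camera_info(name): a dict with "camera_matrix" (3x3 intrinsics, pixels), "eye" and "attitude" of the camera in the world. Camera axes: x right, y up, looking along -z (the intrinsics and any distortion apply to the point x, -y, -z); pixel columns grow to the right and rows downward; lengths in m; the calibration is good to about 2 mm. A picture is of the moment at which its call begins. camera_info takes no time and is no camera call.
- manip.job_done(): hands the job in; it is judged then, once.
Trained networks look in the newest picture that a camera, given by its name, has taken for a name from the list of things; names that differ only in an ending like _2 or _b are one class to them, and where a whole thing is asked for, a point or a joint stands for the part that bears it (a point fixed in the world has none). Each returns a list of dicts, best first, with "confidence" (0 to 1); they miss things now and then, are a little off and sometimes report something else, mostly with a low value. They report only what shows in the picture. A call takes as long as a camera call. They do not tell look-alikes from the thing itself.
- manip.look_for(camera, query): "centre" ([x, y, z] in m, in world coordinates, good to about 4 mm: the middle of the surface that is visible of it).
The state is a dict: "time": time; "qpos": joint angles; "qd": joint speeds; "joint_torque": joint torques, N m; "eef_pos": TCP position; "orientation": TCP orientation; "wrist_force": force on the tool from outside, world axes, zero at the start; "torque": the same for the moment, N m; "gripper_width": opening from 0.0 (shut) to 1.0 (fully open); "grip_force": force on a finger pad.
Only numpy, scipy, OpenCV 4.12 (cv2) and the standard library are available. Lean on these libraries where they do the work, as an engineer would, in place of code of your own. Each camera call takes 0.05 s, during which the arm holds its last target. There are 200 camera calls.

## Working session

There is one attempt and no reset: what is moved stays moved. The work goes in short steps, Python scripts to look and compute and a tool call to move; the robot and the scene stay as the last step left them, time stands still between calls to the robot, and variables do not carry over. Pictures are saved under pics/ and viewed, at most 14 in all, crops included, and the job is handed in when it is done.

Besides the shell and the picture viewer there is one more tool, called after "Emit:" by a JSON object that holds its "name" and its "arguments". carry_out: Moves the arm, as the interface text tells. Its arguments: {"type":"object","properties":{"rot":{"type":"array"},"slide":{"type":"array"},"hand":{"type":"array"},"grip_force":{"type":"number"}},"required":["rot","slide","hand"]}

```bash
ls; mkdir -p pics; cat > h.py <<'E'
import numpy as np, cv2
from cell import manip
def info(n):
    c=manip.camera_info(n); return np.array(c["camera_matrix"]),np.array(c["eye"]),np.array(c["attitude"])
def save(n,f):
    p,d=manip.read_camera(n); cv2.imwrite("pics/"+f,p[:,:,::-1]); np.savez("pics/"+f[:-4],p=p,d=d); return p,d
def cloud(n,d):
    K,e,R=info(n); v,u=np.mgrid[:d.shape[0],:d.shape[1]]
    q=np.stack([(u-K[0,2])/K[0,0]*d,-(v-K[1,2])/K[1,1]*d,-d],-1)
    return q@R.T+e
def proj(n,P):
    K,e,R=info(n); q=(np.asarray(P)-e)@R; return [K[0,0]*q[0]/-q[2]+K[0,2], K[1,1]*-q[1]/-q[2]+K[1,2]]
E
python3 - <<'E'
from h import *
print(manip.sense())
for n in("top","side"):
    print(n,manip.camera_info(n)); save(n,n+"1.png")
for n in("top","side"):
  for q in "long_tray square_tray long_column medium_column short_column syringe dropper_bottle screw_cap".split():
    for r in manip.look_for(n,q): print(n,q,np.round(r["centre"],3),round(r["confidence"],2),np.round(proj(n,r["centre"])))
E
```

```text
pics
{'time': 0.0, 'qpos': array([-7.23885145e+01,  7.51551753e+00,  8.53308877e+01,  9.01941787e-04,
        8.72598969e+01, -4.89329149e+00]), 'qd': array([-0.06838646,  0.02625761, -0.08646195, -0.03703853, -0.03596945,
       -0.00531025]), 'joint_torque': array([ 3.55778420e-04, -5.69394922e+01, -5.00560427e+01, -4.11240180e-04,
        1.47759280e-02, -1.39430313e-06]), 'eef_pos': array([ 0.22950059, -0.55373245,  0.20822477]), 'orientation': array([[ 9.23847964e-01,  3.82759246e-01, -5.46360757e-04],
       [ 3.82759596e-01, -9.23846279e-01,  1.77311938e-03],
       [ 1.73924483e-04, -1.84721755e-03, -9.99998279e-01]]), 'wrist_force': array([-0.19883839,  0.59703979,  0.13188375]), 'torque': array([0.01522628, 0.0571127 , 0.03730597]), 'grip_force': 0.0, 'gripper_width': 0.9982902993069823}
top {'camera_matrix': array([[366.10056471,   0.        , 318.61919722],
       [  0.        , 366.10056471, 199.06777388],
       [  0.        ,   0.        ,   1.        ]]), 'eye': array([0.4425228 , 0.04127651, 1.03404291]), 'attitude': array([[-0.02144312,  0.98992092, -0.13998841],
  
[... 706 characters left out ...]
short_column [ 0.805 -0.27   0.009] 0.69 [429. 122.]
top syringe [ 0.501 -0.182  0.017] 0.66 [405. 228.]
top dropper_bottle [0.43  0.163 0.07 ] 0.41 [278. 256.]
top screw_cap [0.444 0.02  0.03 ] 0.85 [332. 250.]
top screw_cap [ 0.349 -0.074  0.029] 0.84 [368. 285.]
top screw_cap [ 0.407 -0.168  0.01 ] 0.71 [401. 262.]
side long_tray [0.62  0.091 0.003] 0.6 [309. 206.]
side square_tray [0.545 0.364 0.003] 0.66 [292. 274.]
side medium_column [ 0.406 -0.164  0.009] 0.42 [395. 179.]
side syringe [ 0.505 -0.168  0.013] 0.64 [368. 171.]
side dropper_bottle [0.426 0.179 0.042] 0.64 [359. 231.]
side screw_cap [ 0.352 -0.057  0.024] 0.71 [403. 196.]
side screw_cap [0.441 0.037 0.028] 0.56 [368. 205.]
```

```bash
ls pics
```

```text
side1.npz
side1.png
top1.npz
top1.png
```

View pics/top1.png

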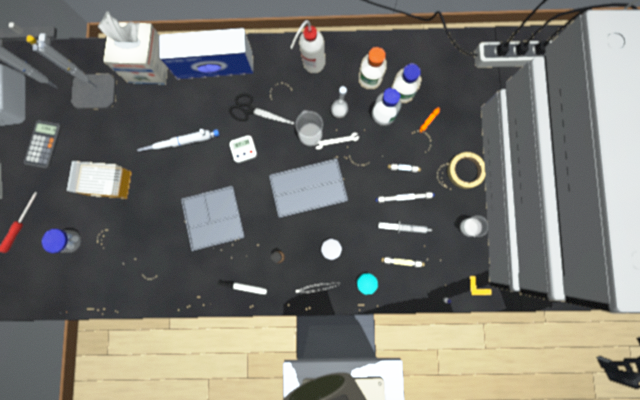

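View pics/side1.png

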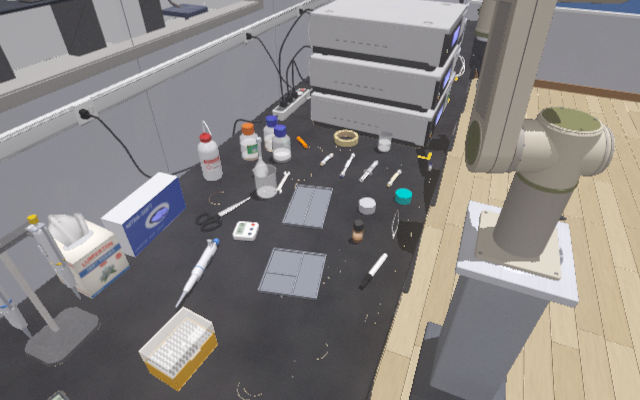

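The top view shows these look-alikes:
- **Columns:** (404,168) is short, (405,197) long and (402,262) medium. The orange one at (429,120) is not meant.
- **Syringe:** (404,228).
- **Caps:** grey at (331,249), turquoise at (368,284), which is not meant, and a white jar at (474,226).
- **Bottle:** (278,256).
- **Trays:** square at (213,218), long at (308,187).

I'll check these choices in one close crop and measure.

```bash
python3 - <<'E'
from h import *
z=np.load("pics/top1.npz"); p=z["p"];d=z["d"]
cv2.imwrite("pics/crop1.png",cv2.resize(p[140:300,170:450,::-1],None,fx=2.85,fy=2.85,interpolation=cv2.INTER_CUBIC))
W=cloud("top",d); Z=W[...,2]
print("bench z",np.median(Z[200:260,340:370]))
def blob(name,u0,v0,u1,v1,zmin,zmax=0.2,top=None):
    m=np.zeros(Z.shape,bool); m[v0:v1,u0:u1]=1
    m&=(Z>zmin)&(Z<zmax)
    P=W[m]; c=P[:,:2].mean(0); r=cv2.minAreaRect((P[:,:2]*1000).astype(np.float32))
    w,V=np.linalg.eigh(np.cov(P[:,:2].T)); a=np.degrees(np.arctan2(V[1,1],V[0,1]))
    print(name,len(P),c.round(4),"rect",np.round(r[0],1),np.round(r[1],1),round(r[2],1),"axis",round(a,1),"zmax",Z[m].max().round(4),np.percentile(Z[m],80).round(4))
blob("short",380,158,428,178,.006)
blob("long",370,186,440,208,.006)
blob("syr",370,217,440,238,.006)
blob("med",372,252,434,272,.006)
blob("bottle",266,244,290,270,.055)
blob("cap",316,236,346,264,.02)
blob("longtray",262,152,352,222,.0025)
blob("sqtray",175,180,250,255,.0025)
E
```

```text
bench z -0.00018489210654071275
short 130 [ 0.6713 -0.1905] rect [ 671.8 -189.4] [88.9 13. ] 83.3 axis 83.1 zmax 0.0175 0.0137
long 231 [ 0.5866 -0.1865] rect [ 584.7 -187.6] [ 19.  166.5] 3.4 axis 93.5 zmax 0.0175 0.0131
syr 270 [ 0.5006 -0.1825] rect [ 500.3 -182.8] [ 34.2 146.2] 1.6 axis 83.3 zmax 0.0225 0.017
med 183 [ 0.4071 -0.1715] rect [ 407.4 -170.8] [114.5  14.2] 83.0 axis 82.6 zmax 0.0169 0.0135
bottle 100 [0.4285 0.1693] rect [428.2 169.5] [26.  26.5] 45.3 axis 99.9 zmax 0.0716 0.0694
cap 305 [0.4459 0.0239] rect [446.1  23.9] [51.6 51.3] 70.3 axis 147.1 zmax 0.0323 0.0293
longtray 2811 [0.6215 0.0839] rect [626.7  89. ] [255.5 200.6] 88.5 axis 101.4 zmax 0.0152 0.0069
sqtray 2625 [0.5409 0.3578] rect [545.4 359.9] [216.3 213.4] 0.4 axis 53.0 zmax 0.0156 0.0072
```

View pics/crop1.png

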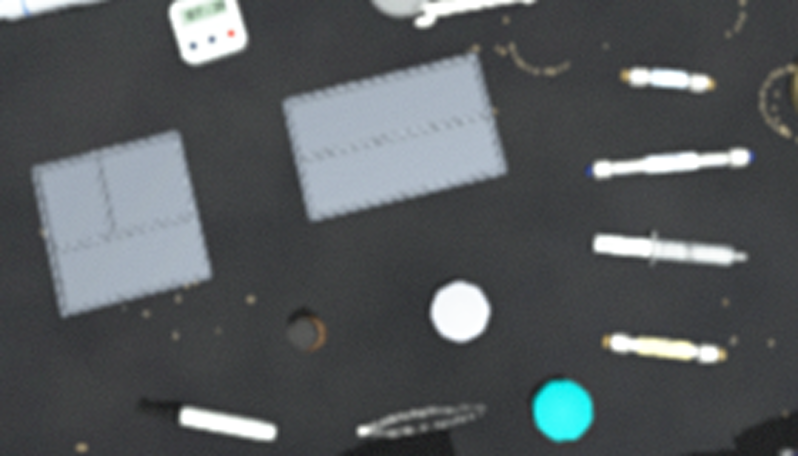

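The crop confirms the choice: silver short column at crop (668,79), long at (670,163), medium (yellowish) at (665,347), grey cap at (460,311). The syringe's plunger points left (+y). Next I'll fit the trays and compare the two views.

```bash
cat > fit.py <<'E'
from h import *
def tray(n,p,d,c,dims):
    W=cloud(n,d); hsv=cv2.cvtColor(p,cv2.COLOR_RGB2HSV)
    near=(np.hypot(W[...,0]-c[0],W[...,1]-c[1])<.16)&(W[...,2]<.03)&(hsv[...,2]>95)&(hsv[...,1]<90)
    k,l,s,_=cv2.connectedComponentsWithStats(near.astype(np.uint8)); m=l==1+np.argmax(s[1:,4])
    # intersect edge rays with rim top z=.010
    K,e,R=info(n); v,u=np.nonzero(m)
    r=np.stack([(u-K[0,2])/K[0,0],-(v-K[1,2])/K[1,1],-np.ones(len(u))],-1)@R.T
    P=e+r*((.010-e[2])/r[:,2])[:,None]
    q=cv2.minAreaRect((P[:,:2]*1000).astype(np.float32))
    print(n,"tray",np.round(q[0],1),np.round(q[1],1),round(q[2],1),"floor z",np.median(W[m][:,2]).round(4))
def blob(n,name,W,c,zmin,rad):
    m=(np.hypot(W[...,0]-c[0],W[...,1]-c[1])<rad)&(W[...,2]>zmin)&(W[...,2]<.1)
    m&=np.abs(W[...,0]-c[0])<.04
    P=W[m]; r=cv2.minAreaRect((P[:,:2]*1000).astype(np.float32))
    w,V=np.linalg.eigh(np.cov(P[:,:2].T)); a=np.degrees(np.arctan2(V[1,1],V[0,1]))%180
    print(n,name,len(P),"mean",(P[:,:2].mean(0)*1000).round(1),"rect",np.round(r[0],1),np.round(r[1],1),round(r[2],1),"axis",round(a,1),"z80",np.percentile(P[:,2],80).round(4))
E
python3 - <<'E'
from fit import *
for n in("top","side"):
    z=np.load(f"pics/{n}1.npz");p=z["p"];d=z["d"];W=cloud(n,d)
    tray(n,p,d,(.62,.088),0);tray(n,p,d,(.542,.359),0)
    for a in (("short",(.672,-.19),.008,.06),("long",(.586,-.187),.008,.1),("syr",(.5,-.183),.008,.09),("med",(.407,-.17),.008,.07),("bottle",(.428,.17),.06,.03),("cap",(.446,.024),.025,.04)): blob(n,a[0],W,*a[1:])
    if n=="top":
        m=(W[...,2]>.1)&(W[...,1]<0)&(W[...,1]>-.5)&(W[...,0]>.25)&(d>0); P=W[m]
        for x in np.arange(.3,.9,.1):
            s=P[abs(P[:,0]-x)<.05]; print("stack x",x.round(1),len(s),s[:,1].max() if len(s) else None)
E
```

```text
top tray [623.6  84.5] [133.8 206. ] 12.8 floor z 0.0044
top tray [541.8 357.1] [156.6 156. ] 12.9 floor z 0.0046
top short 120 mean [ 671.6 -188.9] rect [ 671.9 -189.1] [88.1 12.6] 82.9 axis 83.2 z80 0.0137
top long 209 mean [ 586.6 -186.1] rect [ 586.1 -188.7] [ 14.2 164.3] 3.2 axis 93.5 z80 0.0133
top syr 256 mean [ 500.6 -184. ] rect [ 502.2 -183.6] [ 30.1 144.9] 0.8 axis 83.1 z80 0.0171
top med 174 mean [ 407. -172.] rect [ 407.4 -171.7] [112.5  13.8] 82.9 axis 82.5 z80 0.0137
top bottle 96 mean [428.5 169.7] rect [427.9 169.8] [26.  25.8] 45.3 axis 95.4 z80 0.0695
top cap 281 mean [445.5  23.7] rect [446.1  23.9] [51.6 51.3] 70.2 axis 139.6 z80 0.0294
stack x 0.3 866 -0.39010286878505235
stack x 0.4 7783 -0.3891997829396437
stack x 0.5 7773 -0.3922877802488
stack x 0.6 7741 -0.39470127575620795
stack x 0.7 7682 -0.3964707690020251
stack x 0.8 6667 -0.005181818850995452
stack x 0.9 511 -0.007716790852887845
side tray [625.5  86.3] [132.4 218.9] 12.7 floor z 0.0022
side tray [542.1 362.4] [152.5 164.6] 13.3 floor z 0.0025
side short 25 mean [ 672.8 -194.5] rect [ 673.4 -189.8] [71.8  9.7] 82.7 axis 82.3 z80 0.0111
side long 46 mean [ 588.4 -179.3] rect [ 588.8 -185.8] [ 11.1 145. ] 4.3 axis 94.3 z80 0.0111
side syr 84 mean [ 502.  -181.1] rect [ 502.8 -178.7] [140.7  27. ] 77.8 axis 82.1 z80 0.0146
side med 42 mean [ 408.9 -167.9] rect [ 409.  -170.1] [106.8  10.7] 81.6 axis 81.7 z80 0.0112
side bottle 65 mean [429.6 173.3] rect [429.4 172.3] [25.3 27.8] 21.7 axis 104.5 z80 0.0669
side cap 79 mean [446.8  27.7] rect [445.8  27.6] [44.5 50.8] 40.1 axis 118.9 z80 0.027
```

```bash
cat > plan.py <<'E'
import numpy as np, json, sys
# usage: plan(cur, [targets]) each (x,y,z[mm], xangle) -> tool-axis shares for a tool pointing down
def plan(*poses):
    x,y,z,a=poses[0]; t=np.radians(a); ex=np.array([np.cos(t),np.sin(t)]); ey=np.array([np.sin(t),-np.cos(t)])
    for q in poses[1:]:
        d=np.array([q[0]-x,q[1]-y])
        print("rotz",round(-(q[3]-a)/45,3),"slide",np.round([d@ex/500,d@ey/500,-(q[2]-z)/500],3),"rows>=",np.ceil(max(np.hypot(np.hypot(*d),q[2]-z)/41.7,abs(q[3]-a)/7.16)))
E
python3 - <<'E'
from plan import *
plan((230,-554,209,22.5),(245,-330,209,67.5))
plan((245,-330,209,67.5),(586.5,-187.5,120,93.5))
E
```

```text
rotz -1.0 slide [ 0.199 -0.402  0.   ] rows>= 7.0
rotz -0.578 slide [0.525 0.522 0.178] rows>= 10.0
```

Emit:
{"name": "carry_out", "arguments": {"rot": [[0,0,-1],[0,0,-1],[0,0,-1],[0,0,-1],[0,0,-1],[0,0,-1],[0,0,-1],[0,0,-1]], "slide": [[0.199,-0.402,0],[0.199,-0.402,0],[0.199,-0.402,0],[0.199,-0.402,0],[0.199,-0.402,0],[0.199,-0.402,0],[0.199,-0.402,0],[0.199,-0.402,0]], "hand": [0.5,0.5,0.5,0.5,0.5,0.5,0.5,0.5], "grip_force": 50}}

```text
time: 1.57
eef_pos: [0.245, -0.3298, 0.2098]
orientation: [[0.38, 0.925, 0.001], [0.925, -0.38, -0.001], [-0.001, 0.001, -1.0]]
wrist_force: [0.2, -0.8, 0.7]
gripper_width: 0.502
grip_force: 0.0
```

Emit:
{"name": "carry_out", "arguments": {"rot": [[0,0,-0.578],[0,0,-0.578],[0,0,-0.578],[0,0,-0.578],[0,0,-0.578],[0,0,-0.578],[0,0,-0.578],[0,0,-0.578],[0,0,-0.578],[0,0,-0.578],[0,0,-0.578],[0,0,-0.578]], "slide": [[0.525,0.522,0.178],[0.525,0.522,0.178],[0.525,0.522,0.178],[0.525,0.522,0.178],[0.525,0.522,0.178],[0.525,0.522,0.178],[0.525,0.522,0.178],[0.525,0.522,0.178],[0.525,0.522,0.178],[0.525,0.522,0.178],[0.525,0.522,0.178],[0.525,0.522,0.178]], "hand": [0.6,0.6,0.6,0.6,0.6,0.6,0.6,0.6,0.6,0.6,0.6,0.6]}}

```text
time: 2.57
eef_pos: [0.5859, -0.1882, 0.1194]
orientation: [[-0.061, 0.998, -0.002], [0.998, 0.061, 0.0], [0.0, -0.002, -1.0]]
wrist_force: [0.5, -0.4, 0.5]
gripper_width: 0.398
grip_force: 0.0
```

Emit:
{"name": "carry_out", "arguments": {"rot": [[0,0,0],[0,0,0],[0,0,0],[0,0,0],[0,0,0],[0,0,0],[0,0,0],[0,0,0],[0,0,0],[0,0,0],[0,0,0],[0,0,0]], "slide": [[0,0,0.08],[0,0,0.15],[0,0,0.2],[0,0,0.226],[0,0,0.235],[0,0,0.235],[0,0,0.235],[0,0,0.235],[0,0,0.235],[0,0,0.235],[0,0,0.235],[0,0,0.235]], "hand": [0.6,0.6,0.6,0.6,0.6,0.6,1,1,1,1,1,1]}}

```text
time: 3.57
eef_pos: [0.5866, -0.1879, 0.0033]
orientation: [[-0.061, 0.998, 0.001], [0.998, 0.061, -0.0], [-0.0, 0.001, -1.0]]
wrist_force: [0.2, -0.2, -0.4]
gripper_width: 0.0
grip_force: 0.0
```

```bash
python3 - <<'E'
from h import *
p,d=save("side","side2.png");q,_=save("top","top2.png")
a=cv2.resize(p[120:220,310:430,::-1],None,fx=5,fy=5,interpolation=cv2.INTER_CUBIC)[:,:400+0]
a=cv2.resize(p[130:210,320:420,::-1],(400,320),interpolation=cv2.INTER_CUBIC)
b=cv2.resize(q[160:240,360:460,::-1],(400,320),interpolation=cv2.INTER_CUBIC)
cv2.imwrite("pics/c2.png",np.hstack([a,b]))
s=manip.sense();print(s["gripper_width"],s["eef_pos"])
E
```

```text
0.000499516795004264 [ 0.58630048 -0.18779124  0.00289986]
```

View pics/c2.png

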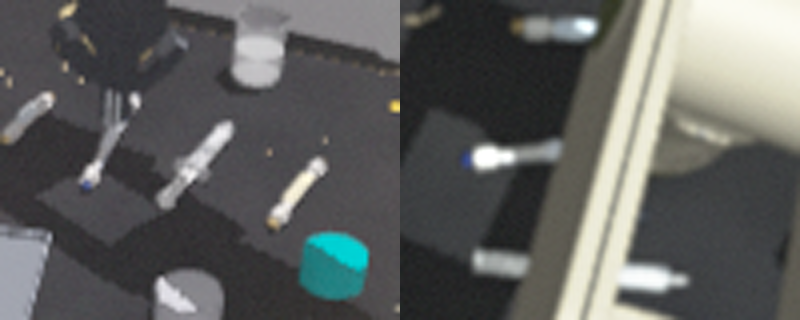

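```bash
python3 - <<'E'
from h import *
z=np.load("pics/side2.npz");W=cloud("side",z["d"])
for P in ([.5863,-.188,.003],[.5863,-.188,.02],[.5863,-.188,.012],[.581,-.104,.007],[.592,-.27,.007]): print(P,(np.array(proj("side",P))-[320,130])*4)
np.set_printoptions(linewidth=200)
for u in range(342,356):
  print(u,[(int(1000*W[v,u,0]),int(1000*W[v,u,1]),int(1000*W[v,u,2])) for v in range(152,172,2)])
from fit import blob
blob("side","long",W,(.586,-.187),.008,.1)
E
```

```text
[0.5863, -0.188, 0.003] [113.25317934 140.76525798]
[0.5863, -0.188, 0.02] [114.14787663 125.10450754]
[0.5863, -0.188, 0.012] [113.72521766 132.50271546]
[0.581, -0.104, 0.007] [ 86.75427014 185.83728373]
[0.592, -0.27, 0.007] [136.82546266  93.40919188]
342 [(644, -276, -3), (639, -265, -5), (634, -250, -4), (629, -236, -4), (624, -225, -5), (618, -208, -3), (614, -197, -4), (608, -181, -2), (606, -175, -6), (600, -161, -5)]
343 [(640, -277, -2), (635, -265, -4), (630, -251, -3), (625, -238, -4), (619, -220, -1), (615, -211, -4), (610, -198, -4), (605, -184, -3), (599, -166, 0), (595, -158, -2)]
344 [(638, -282, -5), (631, -264, -2), (625, -249, -1), (622, -240, -4), (617, -226, -4), (611, -210, -2), (605, -195, -1), (601, -184, -2), (597, -173, -3), (585, -140, 10)]
345 [(597, -175, 63), (598, -178, 53), (598, -182, 42), (597, -178, 36), (613, -227, -4), (608, -214, -4), (605, -207, -8), (591, -166, 10), (588, -158, 7), (584, -148, 6)]
346 [(592, -173, 65), (594, -179, 53), (594, -178, 45), (593, -177, 38), (591, -174, 32), (602, -208, 0), (594, -184, 7), (589, -170, 9), (585, -16
[... 978 characters left out ...]
, (582, -220, 0), (577, -205, 0), (575, -199, -4), (571, -187, -5), (567, -175, -5)]
353 [(568, -178, 68), (594, -263, 7), (588, -245, 9), (587, -243, 2), (586, -241, -4), (581, -227, -4), (576, -212, -3), (570, -196, -1), (566, -186, -3), (211, 962, 779)]
354 [(562, -171, 74), (588, -256, 12), (585, -247, 9), (585, -250, -1), (581, -238, -2), (576, -224, -2), (572, -214, -3), (567, -198, -1), (564, -190, -5), (560, -177, -5)]
355 [(560, -175, 72), (592, -283, -3), (587, -269, -3), (582, -252, -1), (576, -236, 0), (573, -228, -3), (570, -220, -6), (565, -203, -4), (560, -190, -4), (555, -174, -1)]
side long 272 mean [ 587.9 -177.7] rect [ 588.6 -181.8] [ 72.1 130.9] 28.6 axis 163.1 z80 0.088
```

```bash
python3 - <<'E'
from h import *
print([a for a in dir(manip) if a[0]!='_'],manip.grip_point_offset)
s=manip.sense();print(s["qpos"],s["eef_pos"],s["wrist_force"])
z=np.load("pics/side2.npz");W=cloud("side",z["d"])
m=(abs(W[...,0]-.585)<.016)&(abs(W[...,1]+.18)<.012)&(W[...,2]>.005)&(W[...,2]<.08)
P=W[m]; print(np.histogram(P[:,2],np.arange(.005,.081,.005)))
print((cv2.cvtColor(np.load("pics/side2.npz")["p"],cv2.COLOR_RGB2GRAY)[148:172,340:358]))
E
```

```text
['IKError', 'camera_info', 'grip_point_offset', 'job_done', 'look_for', 'read_camera', 'sense'] 0.0187
[-2.25308821e+01  2.04381150e+01  9.27192010e+01  2.71106024e-04
  6.68378076e+01 -2.60547036e+01] [ 0.58630048 -0.18779124  0.00289986] [-0.20282482  0.45281733  0.09982672]
(array([ 7,  4,  0,  1,  6,  5, 11,  9,  9, 13,  6,  8, 10, 13,  7]), array([0.005, 0.01 , 0.015, 0.02 , 0.025, 0.03 , 0.035, 0.04 , 0.045,
       0.05 , 0.055, 0.06 , 0.065, 0.07 , 0.075, 0.08 ]))
[[ 56  56  55  53  57  57  54  55  53  54  58  52  53  53  53  54  54  51]
 [123  56  57  58  55  53  55  52  57  57  56  55  56  56  52  52  55  55]
 [151  69  65  64  58  55  54  55  52  53  56  53  54  54  56  56  56  55]
 [ 75  74  74  74  67  55  55  54  48  55  53  56  53  54  56  57  55  60]
 [ 73  73  74  75  72  59  68  94  61  61  52  57  57  63  67  56  59  69]
 [ 73  74  72  74  73  58  92 126  73 100  68  56  92 155 119  69  70  76]
 [ 75  73  71  74  72  57  93 128  84 131  83  55 132 213 178  87  77  74]
 [ 77  72  74  73  70  67  97 130  87 130  82  53 121 210 205  95  75  74]
 [ 77  76  73  76  72  6
[... 476 characters left out ...]
 75  73  75  75  79  73]
 [ 54  52  50  51  53  79 121 150 153 145  79  81  74  76  76  74  73  75]
 [ 53  51  52  51  54  90 140 147 149 125  64  76  76  79  79  77  78  77]
 [ 52  51  51  52  64 113 150 149 136  79  75  76  80  76  78  78  79  80]
 [ 52  52  49  52  73 129 148 145 104  56  71  68  70  73  79  75  78  81]
 [ 54  51  54  54  82 134 144 121  59  50  51  53  57  73  75  69  77  78]
 [ 50  50  50  60 106 147 130  87  52  52  52  51  50  56  54  57  71  69]
 [ 50  49  52  80 133 143 105  58  52  53  52  49  52  53  52  56  52  55]
 [ 53  55  64 132 197 156  82  53  52  56  52  51  52  53  55  54  55  53]
 [ 48  97 173 202 228 162  56  50  51  52  56  50  50  53  53  49  53  52]]
```

The side image and depth show the shut fingertips at z≈25 mm while the TCP reads 3 mm, so they closed in air above the tube. I'll open and go lower in guarded steps, re-measuring the tips.

Emit:
{"name": "carry_out", "arguments": {"rot": [[0,0,0],[0,0,0],[0,0,0],[0,0,0],[0,0,0],[0,0,0]], "slide": [[0,0,0],[0,0,0],[0,0,0],[0,0,0.01],[0,0,0.02],[0,0,0.025]], "hand": [0.65,0.65,0.65,0.65,0.65,0.65]}}

```text
time: 4.17
eef_pos: [0.5856, -0.1876, -0.0109]
orientation: [[-0.061, 0.998, -0.001], [0.998, 0.061, 0.0], [0.001, -0.001, -1.0]]
wrist_force: [-0.1, 0.5, 0.1]
gripper_width: 0.35
grip_force: 0.0
```

```bash
cat > tip.py <<'E'
from h import *
s=manip.sense(); c=s["eef_pos"]; print(c,s["gripper_width"],s["wrist_force"])
p,d=save("side","sidetip.png"); W=cloud("side",d)
m=(abs(W[...,0]-c[0])<.045)&(abs(W[...,1]-c[1]-.01)<.012)&(W[...,2]>.0)&(W[...,2]<.08); P=W[m]
for lo in np.arange(0,.06,.004):
    s=P[(P[:,2]>=lo)&(P[:,2]<lo+.004)]
    print(round(lo*1000),np.sort((s[:,0]*1000).astype(int)))
E
python3 tip.py
```

```text
[ 0.58560222 -0.18762168 -0.01091208] 0.35032473461113023 [-0.10374103  0.53506595  0.06996743]
0 [548 570 583 601 610]
4 [583 586 589 592]
8 [564 566 583 584 586 588 589 591 591 593 599 603]
12 [599 603 607 612]
16 [559 562 563 565 567 601 606]
20 [560 562 567 601 607 612]
24 [564 564 568 569 600 600 602 609 611]
28 [557 559 564 565 565 600 600 602 608 612 613]
32 [559 561 565 566 569 599 603 609]
36 [556 566 569 570 600 600 601 603 608 612]
40 [556 559 561 566 604 608 612]
44 [556 563 566 568 569 600 601 603]
48 [557 559 601 604 607 611]
52 [541 546 557 559 561 563 566 601 602 605 607 611 617 620]
56 [542 543 548 552 553 557 563 567 607 611 617 619 623 627]
```

Emit:
{"name": "carry_out", "arguments": {"rot": [[0,0,0],[0,0,0],[0,0,0],[0,0,0],[0,0,0],[0,0,0],[0,0,0],[0,0,0]], "slide": [[0,0,0.006],[0,0,0.012],[0,0,0.016],[0,0,0.016],[0,0,0.016],[0,0,0.016],[0,0,0.016],[0,0,0.016]], "hand": [0.65,0.65,0.65,1,1,1,1,1]}}

```text
time: 4.88
eef_pos: [0.5862, -0.1878, -0.0177]
orientation: [[-0.061, 0.998, -0.0], [0.998, 0.061, 0.0], [0.0, -0.0, -1.0]]
wrist_force: [-0.7, 0.1, -1.5]
gripper_width: 0.084
grip_force: 48.8
```

Emit:
{"name": "carry_out", "arguments": {"rot": [[0,0,0],[0,0,0],[0,0,0],[0,0,0],[0,0,0],[0,0,0],[0,0,0],[0,0,0],[0,0,0]], "slide": [[0,0,0],[0,0,0],[0,0,0.003],[0,0,0.006],[0,0,0.006],[0,0,0.006],[0,0,0.006],[0,0,0.006],[0,0,0.006]], "hand": [0.7,0.7,0.7,0.7,1,1,1,1,1]}}

```text
time: 5.63
eef_pos: [0.5862, -0.1878, -0.0208]
orientation: [[-0.061, 0.998, -0.0], [0.998, 0.061, 0.0], [0.0, -0.0, -1.0]]
wrist_force: [-0.1, -0.8, -1.4]
gripper_width: 0.084
grip_force: 48.8
```

```bash
python3 tip.py
```

```text
[ 0.58616346 -0.18782725 -0.02082224] 0.08439830521735113 [-0.10631611 -0.80847478 -1.44345002]
0 [576 580]
4 [574 579 580 583 584 594]
8 [569 575 584 585 585 588 588 589 590 593 598 600]
12 [569 570 572 575 579 580 587 591 600]
16 [573 575 577 581 589 591 593 594 600]
20 [570 571 573 575 588 591 595 600]
24 [569 575 577 579 589 591 595 601]
28 [570 571 577 578 580 589 592 597 601]
32 [570 574 580 588 593 597]
36 [567 574 577 581 589 590 591 606 607]
40 [555 563 569 570 577 592 592 595 596 598]
44 [564 566 568 573 577 590 592 598 599 599 607 609 611 614 619 624]
48 [551 554 558 559 567 570 572 577 592 600 604 608 611 614 616]
52 [547 551 553 554 560 564 567 573 574 578 592 594 597 605 610 611 612 612
 618 619]
56 [544 555 567 569 569 571 591 599 600 614 614 615 617 621 621 623 627]
```

```bash
python3 - <<'E'
from plan import *
plan((586.5,-187.5,-21,93.5),(653.3,91.6,60,102.8))
print("syr after");plan((653.3,91.6,60,102.8),(500,-205,60,83))
E
```

```text
rotz -0.207 slide [ 0.549  0.167 -0.162] rows>= 8.0
syr after
rotz 0.44 slide [-0.511 -0.43   0.   ] rows>= 9.0
```

Emit:
{"name": "carry_out", "arguments": {"rot": [[0,0,0],[0,0,0],[0,0,0],[0,0,-0.05],[0,0,-0.1],[0,0,-0.15],[0,0,-0.2],[0,0,-0.207],[0,0,-0.207],[0,0,-0.207],[0,0,-0.207],[0,0,-0.207]], "slide": [[0,0,-0.06],[0,0,-0.12],[0.03,0.01,-0.162],[0.1,0.03,-0.162],[0.18,0.055,-0.162],[0.26,0.08,-0.162],[0.34,0.104,-0.162],[0.42,0.128,-0.162],[0.49,0.149,-0.162],[0.53,0.161,-0.162],[0.549,0.167,-0.162],[0.549,0.167,-0.162]], "hand": [1,1,1,1,1,1,1,1,1,1,1,1]}}

```text
time: 6.68
eef_pos: [0.6527, 0.0936, 0.06]
orientation: [[-0.225, 0.974, -0.0], [0.974, 0.225, 0.0], [0.0, -0.0, -1.0]]
wrist_force: [0.1, 0.0, -2.0]
gripper_width: 0.085
grip_force: 49.1
```

```bash
python3 - <<'E'
from h import *
print(manip.sense()["gripper_width"],manip.sense()["eef_pos"])
p,_=save("side","side3.png")
cv2.imwrite("pics/c3.png",cv2.resize(p[100:260,220:420,::-1],(800,640),interpolation=cv2.INTER_CUBIC)[:600])
E
```

```text
0.08456544443687677 [0.65268448 0.09361558 0.05995305]
```

View pics/c3.png

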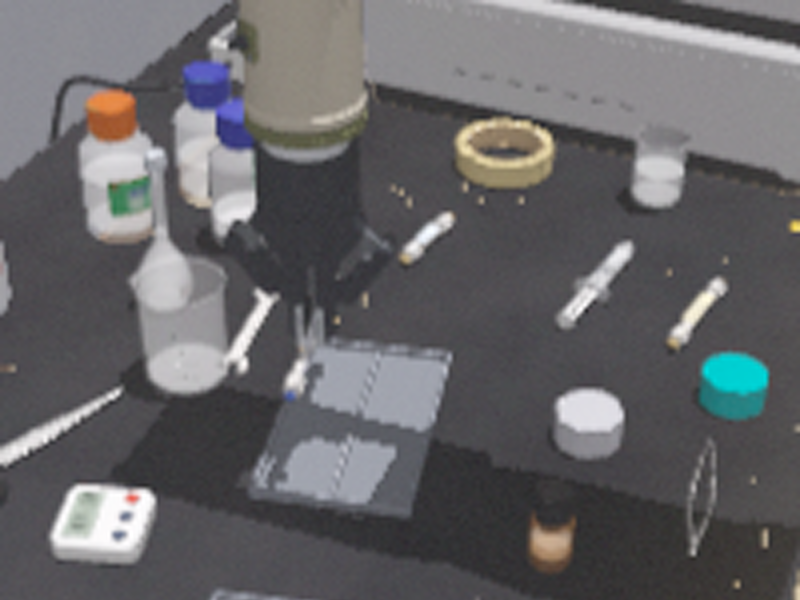

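The column is held level, with its blue end at crop (290,390), above the far lane. I'll lower, release and lift.

Emit:
{"name": "carry_out", "arguments": {"rot": [[0,0,0],[0,0,0],[0,0,0],[0,0,0],[0,0,0],[0,0,0],[0,0,0],[0,0,0],[0,0,0],[0,0,0],[0,0,0],[0,0,0]], "slide": [[0,0,0.06],[0,0,0.11],[0,0,0.14],[0,0,0.15],[0,0,0.153],[0,0,0.153],[0,0,0.153],[0,0,0.153],[0,0,0.13],[0,0,0.08],[0,0,0],[0,0,0]], "hand": [1,1,1,1,1,1,0.78,0.78,0.78,0.78,0.78,0.78]}}

```text
time: 7.73
eef_pos: [0.6585, 0.0916, 0.0708]
orientation: [[-0.222, 0.975, 0.013], [0.975, 0.222, 0.001], [-0.002, 0.013, -1.0]]
wrist_force: [2.1, -0.1, 2.3]
gripper_width: 0.222
grip_force: 0.0
```

```bash
python3 - <<'E'
from plan import *
plan((653.3,91.6,60,102.8),(499,-203,60,83))
from fit import *
p,d=save("side","side4.png");W=cloud("side",d)
print(manip.sense()["eef_pos"]); blob("side","long",W,(.6535,.0916),.014,.095)
E
```

```text
rotz 0.44 slide [-0.506 -0.431  0.   ] rows>= 8.0
[0.65781421 0.09157134 0.06829108]
side long 61 mean [653.6  98.3] rect [657.4  92.4] [ 36.5 148. ] 4.8 axis 103.2 z80 0.0953
```

Emit:
{"name": "carry_out", "arguments": {"rot": [[0,0,0.1],[0,0,0.2],[0,0,0.3],[0,0,0.44],[0,0,0.44],[0,0,0.44],[0,0,0.44],[0,0,0.44],[0,0,0.44],[0,0,0.44],[0,0,0.44]], "slide": [[-0.506,-0.432,0],[-0.506,-0.432,0],[-0.506,-0.432,0],[-0.506,-0.432,0],[-0.506,-0.432,0],[-0.506,-0.432,0],[-0.506,-0.432,0],[-0.506,-0.432,0],[-0.506,-0.432,0],[-0.506,-0.432,0],[-0.506,-0.432,0]], "hand": [0.6,0.6,0.6,0.6,0.6,0.6,0.6,0.6,0.6,0.6,0.6]}}

```text
time: 8.7
eef_pos: [0.4986, -0.2034, 0.0608]
orientation: [[0.123, 0.992, 0.001], [0.992, -0.123, 0.0], [0.0, 0.001, -1.0]]
wrist_force: [0.2, 0.1, -0.2]
gripper_width: 0.396
grip_force: 0.0
```

```bash
python3 - <<'E'
from fit import *
for n in("top","side"):
    p,d=save(n,n+"5.png");W=cloud(n,d)
    blob(n,"long",W,(.6535,.0916),.0125,.095); tray(n,p,d,(.62,.088),0)
    blob(n,"syr",W,(.5,-.183),.008,.06)
    if n=="top": cv2.imwrite("pics/c5.png",cv2.resize(p[150:230,255:455,::-1],(800,320),interpolation=cv2.INTER_CUBIC))
E
```

```text
top long 203 mean [652.3  90.6] rect [662.   93.1] [ 37.4 160.4] 12.8 axis 101.7 z80 0.0175
top tray [623.6  84.5] [133.8 206. ] 12.8 floor z 0.0046
top syr 180 mean [ 501.1 -177. ] rect [ 493.8 -172.2] [55.5 87.5] 11.5 axis 82.8 z80 0.0179
side long 67 mean [651.5  96.4] rect [652.7  93.8] [ 12.3 150.5] 14.0 axis 103.1 z80 0.0156
side tray [625.5  86.3] [132.4 218.9] 12.7 floor z 0.0025
side syr 117 mean [ 500.5 -191.8] rect [ 505.6 -188.2] [96.5 56.4] 58.9 axis 82.3 z80 0.0912
```

View pics/c5.png

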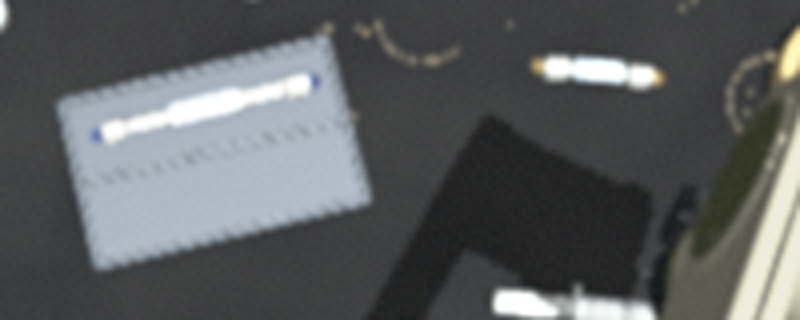

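The column lies along the middle of the far lane (crop (100,132) to (315,82)). Next I grip the syringe.

Emit:
{"name": "carry_out", "arguments": {"rot": [[0,0,0],[0,0,0],[0,0,0],[0,0,0],[0,0,0],[0,0,0],[0,0,0],[0,0,0],[0,0,0],[0,0,0],[0,0,0],[0,0,0]], "slide": [[0,0,0.06],[0,0,0.11],[0,0,0.145],[0,0,0.156],[0,0,0.156],[0,0,0.156],[0,0,0.156],[0,0,0.156],[0,0,0.156],[0,0,0.13],[0,0,0.08],[0,0,0]], "hand": [0.6,0.6,0.6,0.6,1,1,1,1,1,1,1,1]}}

```text
time: 9.8
eef_pos: [0.4953, -0.202, 0.0584]
orientation: [[0.122, 0.993, -0.006], [0.993, -0.122, 0.003], [0.002, -0.006, -1.0]]
wrist_force: [0.1, -0.7, -0.4]
gripper_width: 0.184
grip_force: 53.2
```

```bash
python3 - <<'E'
from h import *
from plan import *
s=manip.sense();print(s["gripper_width"],s["eef_pos"],s["grip_force"])
t=np.radians(102.8); g=np.array([594.7,78.4])-20*np.array([np.cos(t),np.sin(t)]); print(g)
plan((499,-203,60,83),(*g,60,102.8))
E
```

```text
0.18360183040466277 [ 0.49532319 -0.20196715  0.05840341] 53.178682923316956
[599.13096995  58.89701291]
rotz -0.44 slide [0.544 0.135 0.   ] rows>= 7.0
```

Emit:
{"name": "carry_out", "arguments": {"rot": [[0,0,0],[0,0,-0.1],[0,0,-0.2],[0,0,-0.3],[0,0,-0.4],[0,0,-0.44],[0,0,-0.44],[0,0,-0.44],[0,0,-0.44],[0,0,-0.44],[0,0,-0.44]], "slide": [[0.05,0.012,0],[0.12,0.03,0],[0.2,0.05,0],[0.28,0.07,0],[0.36,0.09,0],[0.43,0.107,0],[0.49,0.122,0],[0.53,0.132,0],[0.544,0.135,0],[0.544,0.135,0],[0.544,0.135,0]], "hand": [1,1,1,1,1,1,1,1,1,1,1]}}

```text
time: 10.72
eef_pos: [0.5984, 0.0579, 0.061]
orientation: [[-0.223, 0.975, 0.0], [0.975, 0.223, -0.001], [-0.001, 0.0, -1.0]]
wrist_force: [0.2, 0.1, 0.6]
gripper_width: 0.186
grip_force: 53.3
```

```bash
python3 - <<'E'
from fit import *
s=manip.sense();print(s["gripper_width"],s["eef_pos"])
n="side";p,d=save(n,"side6.png");W=cloud(n,d)
m=(abs(W[...,0]-.6)<.07)&(abs(W[...,1]-.08)<.1)&(W[...,2]>.06)&(W[...,2]<.1);P=W[m]
for y in np.arange(-.02,.17,.01):
    q=P[abs(P[:,1]-y)<.005]
    if len(q): print(round(y,2),len(q),(q.min(0)*1000).round(),(q.max(0)*1000).round())
cv2.imwrite("pics/c6.png",cv2.resize(p[130:250,230:390,::-1],(800,600),interpolation=cv2.INTER_CUBIC))
E
```

```text
0.18647045442076585 [0.59836565 0.05788272 0.06099236]
0.02 2 [611.  20.  90.] [614.  23.  91.]
0.03 4 [604.  26.  92.] [611.  32.  95.]
0.04 5 [602.  36.  89.] [611.  42.  95.]
0.05 12 [579.  46.  87.] [609.  52. 100.]
0.06 22 [577.  57.  85.] [606.  65. 100.]
0.07 36 [584.  66.  86.] [618.  75.  99.]
0.08 7 [585.  76.  87.] [601.  83.  98.]
0.09 30 [575.  85.  78.] [606.  95.  96.]
0.1 22 [582.  95.  80.] [606. 105.  94.]
0.11 10 [582. 105.  84.] [591. 114.  92.]
0.12 9 [580. 115.  85.] [591. 124.  91.]
0.13 8 [576. 125.  84.] [589. 135.  91.]
0.14 5 [571. 135.  87.] [579. 145.  92.]
0.15 22 [573. 145.  78.] [586. 150.  94.]
```

View pics/c6.png

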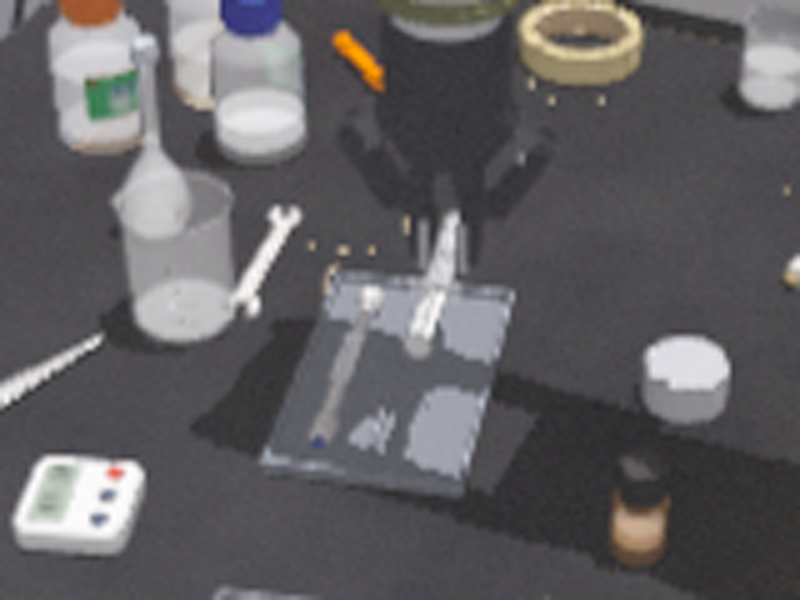

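The syringe is held level with its plunger end toward the viewer, at crop (418,345), and its midpoint is on target. Lowering it.

Emit:
{"name": "carry_out", "arguments": {"rot": [[0,0,0],[0,0,0],[0,0,0],[0,0,0],[0,0,0],[0,0,0],[0,0,0],[0,0,0],[0,0,0],[0,0,0],[0,0,0],[0,0,0]], "slide": [[0,0,0.05],[0,0,0.1],[0,0,0.13],[0,0,0.143],[0,0,0.147],[0,0,0.147],[0,0,0.147],[0,0,0.147],[0,0,0.14],[0,0,0.1],[0,0,0.03],[0,0,0]], "hand": [1,1,1,1,1,1,0.74,0.74,0.74,0.74,0.74,0.74]}}

```text
time: 11.77
eef_pos: [0.6002, 0.0584, 0.0647]
orientation: [[-0.222, 0.975, 0.004], [0.975, 0.222, 0.0], [-0.001, 0.004, -1.0]]
wrist_force: [1.3, 0.1, 1.9]
gripper_width: 0.261
grip_force: 0.0
```

```bash
python3 - <<'E'
from plan import *
plan((599.1,58.9,60,102.8),(672,-190,60,83))
E
```

```text
rotz 0.44 slide [-0.518  0.032  0.   ] rows>= 7.0
```

Emit:
{"name": "carry_out", "arguments": {"rot": [[0,0,0.1],[0,0,0.2],[0,0,0.3],[0,0,0.44],[0,0,0.44],[0,0,0.44],[0,0,0.44],[0,0,0.44],[0,0,0.44],[0,0,0.44]], "slide": [[-0.518,0.032,0],[-0.518,0.032,0],[-0.518,0.032,0],[-0.518,0.032,0],[-0.518,0.032,0],[-0.518,0.032,0],[-0.518,0.032,0],[-0.518,0.032,0],[-0.518,0.032,0],[-0.518,0.032,0]], "hand": [0.65,0.65,0.65,0.65,0.65,0.65,0.65,0.65,0.65,0.65]}}

```text
time: 12.6
eef_pos: [0.6712, -0.1893, 0.0604]
orientation: [[0.121, 0.993, -0.0], [0.993, -0.121, 0.001], [0.001, -0.0, -1.0]]
wrist_force: [0.7, 1.0, 0.6]
gripper_width: 0.352
grip_force: 0.0
```

```bash
python3 - <<'E'
from fit import *
print(manip.sense()["eef_pos"])
for n in("top","side"):
    p,d=save(n,n+"7.png");W=cloud(n,d)
    blob(n,"syr",W,(.5947,.0784),.0125,.085); blob(n,"short",W,(.672,-.19),.008,.06)
p=np.load("pics/top7.npz")["p"]
cv2.imwrite("pics/c7.png",cv2.resize(p[145:235,170:370,::-1],(800,360),interpolation=cv2.INTER_CUBIC))
E
```

```text
[ 0.67124936 -0.18929808  0.06036875]
top syr 261 mean [592.7  75.9] rect [588.1  79. ] [163.6  66.8] 79.9 axis 96.7 z80 0.0209
top short 40 mean [ 674.7 -162.5] rect [ 674.3 -160.8] [31.  11.4] 90.0 axis 87.2 z80 0.0138
side syr 108 mean [594.2  76.8] rect [593.1  86.3] [145.1  58.6] 80.5 axis 100.8 z80 0.0186
side short 73 mean [ 671.9 -183.3] rect [ 673.  -183.6] [58.2 58.9] 35.3 axis 131.1 z80 0.0951
```

View pics/c7.png

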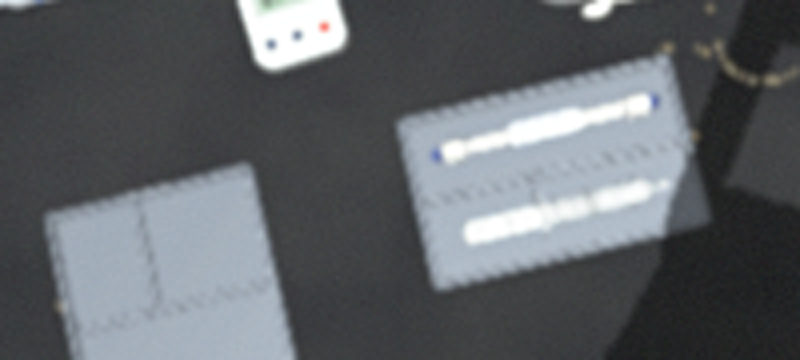

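```bash
cat > lane.py <<'E'
from h import *
def local(n,f,c,yaw,box,z0):
    W=cloud(n,np.load(f)["d"]); t=np.radians(yaw); d=W[...,:2]-np.array(c)
    x=d[...,0]*np.cos(t)+d[...,1]*np.sin(t); y=-d[...,0]*np.sin(t)+d[...,1]*np.cos(t)
    m=(x>box[0])&(x<box[1])&(y>box[2])&(y<box[3])&(W[...,2]>z0)&(W[...,2]<.09)
    x,y=x[m]*1000,y[m]*1000; k=np.polyfit(y,x,1)
    print(n,len(x),"mean",x.mean().round(1),y.mean().round(1),"x@0",k[1].round(1),"slope deg",np.degrees(k[0]).round(1),"x",np.percentile(x,[2,98]).round(1),"y",np.percentile(y,[1,99]).round(1))
E
python3 - <<'E'
from lane import *
for n in("top","side"):
    f=f"pics/{n}7.npz"; c=(.624,.085)
    local(n,f,c,12.8,(-.05,-.01,-.09,.09),.012)
    local(n,f,c,12.8,(.01,.05,-.09,.09),.012)
    # ribs/rims: brightness-edge free check by depth of rim
    local(n,f,c,12.8,(-.075,-.05,-.08,.08),.0075); local(n,f,c,12.8,(.05,.075,-.08,.08),.0075)
E
```

```text
top 249 mean -33.1 -2.8 x@0 -33.1 slope deg 0.6 x [-41. -25.] y [-66.   69.4]
top 209 mean 27.6 -1.1 x@0 27.6 slope deg -0.0 x [21. 34.] y [-81.1  76.9]
top 87 mean -62.6 1.7 x@0 -62.6 slope deg 0.2 x [-65.3 -52.7] y [-78.2  77.8]
top 78 mean 56.0 6.6 x@0 56.0 slope deg -0.0 x [51.7 58.3] y [-72.2  77.1]
side 111 mean -31.2 -0.9 x@0 -31.2 slope deg -0.0 x [-40.1 -19.1] y [-68.3  71.8]
side 84 mean 29.6 6.7 x@0 29.6 slope deg -0.2 x [23.7 35.2] y [-76.8  76.1]
side 24 mean -62.0 10.9 x@0 -62.0 slope deg 0.2 x [-63.7 -60.2] y [-58.7  73.3]
side 15 mean 57.9 -0.6 x@0 57.9 slope deg 0.1 x [56.  60.2] y [-75.2  76.1]
```

Emit:
{"name": "carry_out", "arguments": {"rot": [[0,0,0],[0,0,0],[0,0,0],[0,0,0],[0,0,0],[0,0,0],[0,0,0],[0,0,0],[0,0,0],[0,0,0],[0,0,0],[0,0,0]], "slide": [[0,0,0.05],[0,0,0.1],[0,0,0.14],[0,0,0.154],[0,0,0.16],[0,0,0.16],[0,0,0.16],[0,0,0.16],[0,0,0.16],[0,0,0.14],[0,0,0.08],[0,0,0]], "hand": [0.65,0.65,0.65,0.65,0.65,1,1,1,1,1,1,1]}}

```text
time: 13.7
eef_pos: [0.668, -0.1894, 0.0572]
orientation: [[0.122, 0.993, -0.008], [0.993, -0.121, 0.003], [0.002, -0.008, -1.0]]
wrist_force: [0.4, -0.2, -1.5]
gripper_width: 0.082
grip_force: 49.0
```

Both items sit within 1 mm of their lane middles relative to the rims, and the short column is gripped. Next are the square tray's rims.

```bash
python3 - <<'E'
from lane import *
for n in("top","side"):
    f=f"pics/{n}1.npz"; c=(.542,.3585)
    for yaw in (13.,):
      print("x rims");local(n,f,c,yaw,(-.09,-.062,-.065,.065),.0075); local(n,f,c,yaw,(.062,.09,-.065,.065),.0075)
      print("y rims (rotated)");local(n,f,c,yaw+90,(-.09,-.062,-.065,.065),.0075); local(n,f,c,yaw+90,(.062,.09,-.065,.065),.0075)
s=manip.sense();print(s["eef_pos"],s["gripper_width"])
E
```

```text
x rims
top 69 mean -74.4 2.0 x@0 -74.4 slope deg 0.1 x [-76.6 -70.9] y [-63.7  62.8]
top 65 mean 70.8 1.6 x@0 70.8 slope deg -0.2 x [67.3 73.2] y [-62.4  62. ]
y rims (rotated)
top 77 mean -73.6 0.2 x@0 -73.6 slope deg -0.3 x [-76.7 -64.4] y [-63.2  61.8]
top 72 mean 70.5 2.0 x@0 70.6 slope deg -0.9 x [63.4 73.3] y [-58.7  64.3]
x rims
side 35 mean -73.0 9.2 x@0 -73.0 slope deg -0.3 x [-75.  -71.1] y [-58.2  64.5]
side 32 mean 72.4 6.5 x@0 72.4 slope deg -0.4 x [67.5 74.5] y [-57.4  61.7]
y rims (rotated)
side 39 mean -73.0 1.2 x@0 -73.0 slope deg -0.6 x [-75.6 -69.2] y [-58.9  59.1]
side 48 mean 72.3 -3.5 x@0 72.3 slope deg -0.2 x [69.7 74.8] y [-60.2  63.8]
[ 0.66799753 -0.18944794  0.05715464] 0.08158167911899619
```

```bash
python3 - <<'E'
from plan import *
plan((672,-190,60,83),(560,110,80,102.8))
plan((560,110,80,102.8),(501.8,348.9,60,102.8))
E
```

```text
rotz -0.44 slide [ 0.568 -0.295 -0.04 ] rows>= 8.0
rotz -0.0 slide [ 0.492 -0.008  0.04 ] rows>= 6.0
```

Emit:
{"name": "carry_out", "arguments": {"rot": [[0,0,0],[0,0,-0.1],[0,0,-0.2],[0,0,-0.3],[0,0,-0.4],[0,0,-0.44],[0,0,-0.44],[0,0,-0.44],[0,0,-0.44],[0,0,-0.44]], "slide": [[0.04,-0.02,-0.02],[0.1,-0.052,-0.04],[0.17,-0.088,-0.04],[0.24,-0.125,-0.04],[0.31,-0.161,-0.04],[0.38,-0.197,-0.04],[0.45,-0.234,-0.04],[0.52,-0.27,-0.04],[0.568,-0.295,-0.04],[0.568,-0.295,-0.04]], "hand": [1,1,1,1,1,1,1,1,1,1]}}

```text
time: 14.53
eef_pos: [0.5577, 0.1141, 0.0814]
orientation: [[-0.226, 0.974, 0.0], [0.974, 0.226, 0.002], [0.002, 0.001, -1.0]]
wrist_force: [0.1, -0.4, -1.4]
gripper_width: 0.08
grip_force: 49.1
```

Emit:
{"name": "carry_out", "arguments": {"rot": [[0,0,0],[0,0,0],[0,0,0],[0,0,0],[0,0,0],[0,0,0],[0,0,0],[0,0,0],[0,0,0],[0,0,0]], "slide": [[0.07,-0.001,0],[0.14,-0.002,0],[0.21,-0.003,0],[0.28,-0.004,0],[0.35,-0.005,0],[0.42,-0.007,0],[0.47,-0.008,0],[0.492,-0.008,0.02],[0.492,-0.008,0.04],[0.492,-0.008,0.04]], "hand": [1,1,1,1,1,1,1,1,1,1]}}

```text
time: 15.37
eef_pos: [0.4997, 0.3469, 0.0577]
orientation: [[-0.223, 0.975, -0.003], [0.975, 0.223, -0.002], [-0.002, -0.003, -1.0]]
wrist_force: [-0.9, -1.0, -2.9]
gripper_width: 0.082
grip_force: 49.1
```

```bash
python3 - <<'E'
from fit import *
s=manip.sense();print(s["gripper_width"],s["eef_pos"])
n="side";p,d=save(n,"side8.png");W=cloud(n,d)
cv2.imwrite("pics/c8.png",cv2.resize(p[170:320,230:430,::-1],(800,600),interpolation=cv2.INTER_CUBIC))
E
```

```text
0.0822237250712693 [0.49965671 0.34693538 0.05772256]
```

View pics/c8.png

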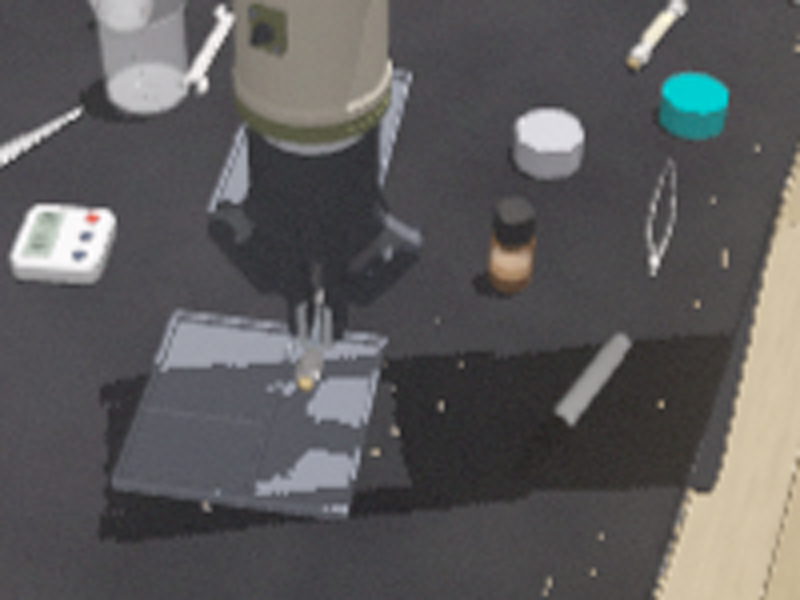

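The short column is held level, with its end at crop (306,380), above the lane. Lowering.

Emit:
{"name": "carry_out", "arguments": {"rot": [[0,0,0],[0,0,0],[0,0,0],[0,0,0],[0,0,0],[0,0,0],[0,0,0],[0,0,0],[0,0,0],[0,0,0],[0,0,0],[0,0,0]], "slide": [[0,0,0.05],[0,0,0.1],[0,0,0.135],[0,0,0.147],[0,0,0.151],[0,0,0.151],[0,0,0.151],[0,0,0.151],[0,0,0.14],[0,0,0.1],[0,0,0.03],[0,0,-0.05]], "hand": [1,1,1,1,1,1,0.78,0.78,0.78,0.78,0.78,0.78]}}

```text
time: 16.42
eef_pos: [0.4991, 0.3468, 0.0843]
orientation: [[-0.222, 0.975, -0.004], [0.975, 0.222, -0.003], [-0.002, -0.005, -1.0]]
wrist_force: [0.6, 0.4, 0.0]
gripper_width: 0.221
grip_force: 0.0
```

```bash
python3 - <<'E'
from plan import *
plan((501.8,348.9,85,102.8),(430,171,100,102.8))
E
```

```text
rotz -0.0 slide [-0.315 -0.219 -0.03 ] rows>= 5.0
```

Emit:
{"name": "carry_out", "arguments": {"rot": [[0,0,0],[0,0,0],[0,0,0],[0,0,0],[0,0,0],[0,0,0],[0,0,0],[0,0,0]], "slide": [[-0.05,-0.03,-0.03],[-0.315,-0.219,-0.03],[-0.315,-0.219,-0.03],[-0.315,-0.219,-0.03],[-0.315,-0.219,-0.03],[-0.315,-0.219,-0.03],[-0.315,-0.219,-0.03],[-0.315,-0.219,-0.03]], "hand": [0.4,0.4,0.4,0.4,0.4,0.4,0.4,0.4]}}

```text
time: 17.08
eef_pos: [0.4301, 0.1705, 0.1014]
orientation: [[-0.221, 0.975, 0.002], [0.975, 0.221, 0.001], [0.0, 0.002, -1.0]]
wrist_force: [-0.4, -0.4, 0.5]
gripper_width: 0.599
grip_force: 0.0
```

```bash
python3 - <<'E'
from lane import *
s=manip.sense();c=s["eef_pos"];print(c,s["gripper_width"])
for n in("top","side"):
    p,d=save(n,n+"9.png"); f=f"pics/{n}9.npz"; t=np.radians(12.8)
    local(n,f,(.5418,.3582),12.8,(-.069,-.015,-.065,.065),.0125)
W=cloud("side",d)
m=(abs(W[...,0]-c[0])<.07)&(abs(W[...,1]-c[1]-.0)<.05)&(W[...,2]>.0)&(W[...,2]<.25);P=W[m]
for lo in np.arange(0,.22,.006):
    q=P[(P[:,2]>=lo)&(P[:,2]<lo+.006)]
    if len(q): print(round(lo*1000),"x",np.percentile(q[:,0]*1000,[2,30,70,98]).astype(int),"ymax",int(q[:,1].max()*1000))
cv2.imwrite("pics/c9.png",cv2.resize(p[130:270,280:440,::-1],(640,560),interpolation=cv2.INTER_CUBIC))
E
```

```text
[0.43008206 0.17048928 0.10135116] 0.5989822435172479
top 126 mean -41.9 -2.5 x@0 -41.9 slope deg -0.2 x [-48.2 -35.3] y [-45.8  40.4]
side 89 mean -40.2 -1.9 x@0 -40.2 slope deg 0.5 x [-45.7 -34.5] y [-39.6  33.9]
0 x [365 407 446 497] ymax 220
6 x [414 419 435 443] ymax 188
12 x [415 420 429 442] ymax 188
18 x [414 419 432 442] ymax 186
24 x [414 422 431 444] ymax 189
30 x [414 420 434 440] ymax 186
36 x [414 418 431 442] ymax 187
42 x [416 423 433 444] ymax 186
48 x [416 421 432 443] ymax 185
54 x [415 419 429 438] ymax 186
60 x [417 424 435 443] ymax 184
66 x [417 425 433 441] ymax 184
126 x [397 400 433 457] ymax 190
132 x [392 398 456 465] ymax 189
138 x [392 398 457 464] ymax 191
144 x [392 397 456 464] ymax 190
150 x [393 399 457 464] ymax 190
156 x [390 397 456 465] ymax 190
162 x [385 395 458 472] ymax 192
168 x [375 392 460 480] ymax 195
174 x [375 394 468 481] ymax 197
180 x [371 394 473 482] ymax 195
186 x [370 384 457 485] ymax 197
192 x [370 406 454 484] ymax 197
198 x [367 403 444 487] ymax 199
204 x [367 411 444 488] ymax 199
210 x [366 403 447 489] ymax 197
216 x [365 402 449 486] ymax 199
```

View pics/c9.png

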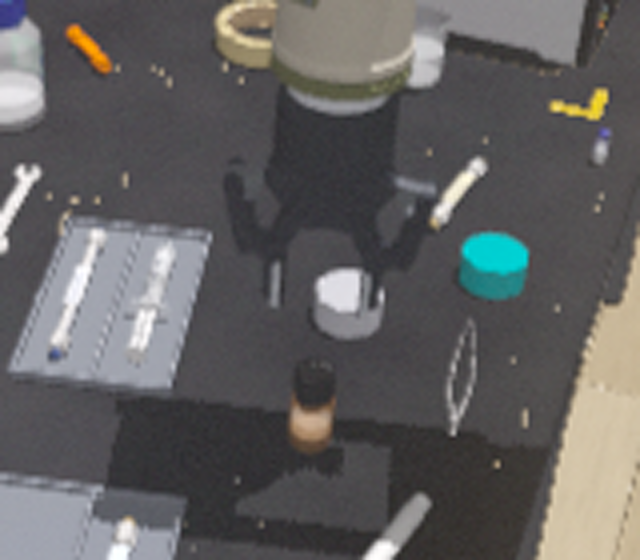

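The short column lies in its lane, about 2 mm from the middle. The open fingers (crop (275,285) and (367,295)) straddle the bottle's axis. Gripping the bottle with the TCP at z = +3.

Emit:
{"name": "carry_out", "arguments": {"rot": [[0,0,0],[0,0,0],[0,0,0],[0,0,0],[0,0,0],[0,0,0],[0,0,0],[0,0,0],[0,0,0],[0,0,0],[0,0,0],[0,0,0]], "slide": [[0,0,0.05],[0,0,0.1],[0,0,0.15],[0,0,0.18],[0,0,0.194],[0,0,0.194],[0,0,0.194],[0,0,0.194],[0,0,0.194],[0,0,0.194],[0,0,0.18],[0,0,0.16]], "hand": [0.4,0.4,0.4,0.4,0.4,0.4,1,1,1,1,1,1]}}

```text
time: 18.18
eef_pos: [0.4285, 0.1701, 0.0204]
orientation: [[-0.222, 0.975, -0.001], [0.975, 0.222, -0.0], [-0.0, -0.001, -1.0]]
wrist_force: [-0.7, 0.5, -0.9]
gripper_width: 0.338
grip_force: 49.5
```

```bash
python3 - <<'E'
from plan import *
import numpy as np
t=np.radians(12.8);ex=np.array([np.cos(t),np.sin(t)]);ey=np.array([-np.sin(t),np.cos(t)]);c=np.array([542.8,358.2])
b=c+29.5*ex+43*ey; k=c+29.5*ex-30*ey; print(b,k)
plan((430.2,171.3,20,102.8),(*b,60,102.8))
from h import *
s=manip.sense();print(s["eef_pos"],s["gripper_width"],s["grip_force"],s["wrist_force"])
E
```

```text
[562.04032055 406.66710291] [578.21336088 335.48120005]
rotz -0.0 slide [ 0.401  0.361 -0.08 ] rows>= 7.0
[0.42846748 0.17007112 0.02042093] 0.3384988817430992 49.517073651077226 [-0.65354793  0.51509664 -0.89736095]
```

Emit:
{"name": "carry_out", "arguments": {"rot": [[0,0,0],[0,0,0],[0,0,0],[0,0,0],[0,0,0],[0,0,0],[0,0,0],[0,0,0],[0,0,0],[0,0,0],[0,0,0],[0,0,0]], "slide": [[0,0,-0.04],[0,0,-0.08],[0.04,0.036,-0.08],[0.09,0.081,-0.08],[0.14,0.126,-0.08],[0.19,0.171,-0.08],[0.24,0.216,-0.08],[0.29,0.261,-0.08],[0.34,0.306,-0.08],[0.38,0.342,-0.08],[0.401,0.361,-0.08],[0.401,0.361,-0.08]], "hand": [1,1,1,1,1,1,1,1,1,1,1,1]}}

```text
time: 19.18
eef_pos: [0.5617, 0.4086, 0.0616]
orientation: [[-0.224, 0.975, 0.002], [0.975, 0.224, 0.002], [0.001, 0.002, -1.0]]
wrist_force: [1.4, 0.6, -0.4]
gripper_width: 0.346
grip_force: 49.6
```

```bash
python3 - <<'E'
from h import *
s=manip.sense();c=s["eef_pos"];print(c,s["gripper_width"])
p,d=save("side","side10.png")
W=cloud("side",d)
m=(abs(W[...,0]-c[0])<.04)&(abs(W[...,1]-c[1]-.0)<.035)&(W[...,2]>.02)&(W[...,2]<.16);P=W[m]
for lo in np.arange(0,.16,.006):
    q=P[(P[:,2]>=lo)&(P[:,2]<lo+.006)]
    if len(q): print(round(lo*1000),len(q),"x",np.percentile(q[:,0]*1000,[2,30,70,98]).astype(int),"ymax",int(q[:,1].max()*1000))
cv2.imwrite("pics/c10.png",cv2.resize(p[170:320,220:380,::-1],(640,600),interpolation=cv2.INTER_CUBIC))
E
```

```text
[0.56172383 0.40861027 0.06155978] 0.34640556607943096
54 9 x [548 553 559 568] ymax 423
60 20 x [547 549 560 570] ymax 424
66 21 x [546 548 557 570] ymax 424
72 21 x [546 550 561 569] ymax 423
78 18 x [547 552 561 572] ymax 423
84 31 x [540 549 563 580] ymax 424
90 40 x [533 549 572 585] ymax 425
96 50 x [534 547 566 584] ymax 425
102 48 x [534 544 568 586] ymax 425
108 42 x [534 549 572 586] ymax 425
114 41 x [533 551 574 581] ymax 425
120 97 x [531 557 568 585] ymax 427
126 41 x [528 539 584 597] ymax 430
132 76 x [524 534 583 600] ymax 432
138 46 x [524 540 596 601] ymax 432
144 29 x [530 538 573 601] ymax 430
150 34 x [535 540 572 600] ymax 432
156 18 x [535 545 571 578] ymax 430
```

View pics/c10.png

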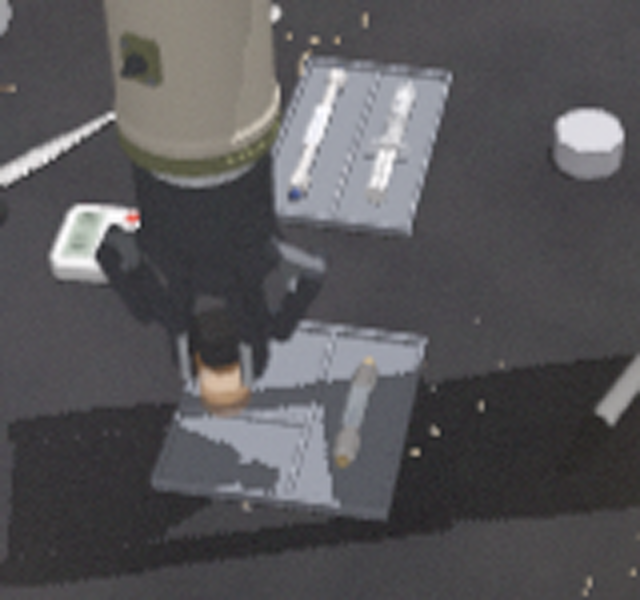

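The bottle hangs upright from the fingers at crop (220,390), over the smaller compartment. Lowering.

Emit:
{"name": "carry_out", "arguments": {"rot": [[0,0,0],[0,0,0],[0,0,0],[0,0,0],[0,0,0],[0,0,0],[0,0,0],[0,0,0],[0,0,0],[0,0,0],[0,0,0],[0,0,0]], "slide": [[0,0,0.03],[0,0,0.06],[0,0,0.085],[0,0,0.1],[0,0,0.105],[0,0,0.105],[0,0,0.105],[0,0,0.105],[0,0,0.105],[0,0,0.09],[0,0,0.04],[0,0,-0.04]], "hand": [1,1,1,1,1,1,0.52,0.52,0.52,0.52,0.52,0.52]}}

```text
time: 20.23
eef_pos: [0.557, 0.4035, 0.0751]
orientation: [[-0.222, 0.975, -0.009], [0.975, 0.222, -0.005], [-0.003, -0.01, -1.0]]
wrist_force: [1.4, 0.9, -0.1]
gripper_width: 0.478
grip_force: 0.0
```

```bash
python3 - <<'E'
from plan import *
plan((561.8,406.8,80,102.8),(446,25,100,102.8))
E
```

```text
rotz -0.0 slide [-0.693 -0.395 -0.04 ] rows>= 10.0
```

Emit:
{"name": "carry_out", "arguments": {"rot": [[0,0,0],[0,0,0],[0,0,0],[0,0,0],[0,0,0],[0,0,0],[0,0,0],[0,0,0],[0,0,0],[0,0,0],[0,0,0],[0,0,0]], "slide": [[0,0,-0.04],[-0.693,-0.395,-0.04],[-0.693,-0.395,-0.04],[-0.693,-0.395,-0.04],[-0.693,-0.395,-0.04],[-0.693,-0.395,-0.04],[-0.693,-0.395,-0.04],[-0.693,-0.395,-0.04],[-0.693,-0.395,-0.04],[-0.693,-0.395,-0.04],[-0.693,-0.395,-0.04],[-0.693,-0.395,-0.04]], "hand": [0.52,0.52,0.52,0.15,0.15,0.15,0.15,0.15,0.15,0.15,0.15,0.15]}}

```text
time: 21.23
eef_pos: [0.4438, 0.0203, 0.1006]
orientation: [[-0.218, 0.976, 0.0], [0.976, 0.218, -0.002], [-0.002, -0.0, -1.0]]
wrist_force: [0.8, 0.1, 0.6]
gripper_width: 0.857
grip_force: 0.0
```

```bash
python3 - <<'E'
from lane import *
s=manip.sense();c=s["eef_pos"];print(c,s["gripper_width"])
for n in("top","side"):
    p,d=save(n,n+"11.png"); f=f"pics/{n}11.npz"
    local(n,f,(.542,.3585),12.8,(-.009,.07,.015,.07),.045)
W=cloud("side",d)
m=(abs(W[...,0]-c[0])<.07)&(abs(W[...,1]-c[1]-.0)<.05)&(W[...,2]>.0)&(W[...,2]<.2);P=W[m]
for lo in np.arange(0,.2,.006):
    q=P[(P[:,2]>=lo)&(P[:,2]<lo+.006)]
    if len(q): print(round(lo*1000),len(q),"x",np.percentile(q[:,0]*1000,[2,30,70,98]).astype(int),"ymax",int(q[:,1].max()*1000))
E
```

```text
[0.44383214 0.02032344 0.1005557 ] 0.8569827780498214
top 137 mean 24.7 37.0 x@0 23.3 slope deg 2.1 x [12.4 38.6] y [25.2 52.8]
side 160 mean 26.2 45.8 x@0 25.8 slope deg 0.5 x [13.6 40.8] y [28.9 55.2]
0 49 x [381 423 453 504] ymax 69
6 27 x [422 433 449 467] ymax 52
12 25 x [424 437 455 468] ymax 51
18 51 x [421 432 447 470] ymax 52
24 114 x [423 440 457 471] ymax 56
126 2 x [403 425 458 480] ymax 42
132 9 x [397 403 480 482] ymax 43
138 18 x [395 401 482 489] ymax 43
144 14 x [396 403 481 490] ymax 42
150 17 x [396 403 483 491] ymax 44
156 16 x [397 402 481 490] ymax 44
162 18 x [395 404 481 491] ymax 43
168 14 x [388 397 483 497] ymax 47
174 41 x [379 400 489 503] ymax 48
180 67 x [379 398 488 506] ymax 55
186 36 x [376 402 481 508] ymax 49
192 72 x [380 415 477 506] ymax 50
198 19 x [380 413 469 506] ymax 51
```

Emit:
{"name": "carry_out", "arguments": {"rot": [[0,0,0],[0,0,0],[0,0,0],[0,0,0],[0,0,0],[0,0,0],[0,0,0],[0,0,0],[0,0,0],[0,0,0],[0,0,0],[0,0,0]], "slide": [[0,0,0.05],[0,0,0.11],[0,0,0.17],[0,0,0.21],[0,0,0.226],[0,0,0.23],[0,0,0.23],[0,0,0.23],[0,0,0.23],[0,0,0.23],[0,0,0.215],[0,0,0.19]], "hand": [0.15,0.15,0.15,0.15,0.15,0.15,1,1,1,1,1,1]}}

```text
time: 22.33
eef_pos: [0.4442, 0.0242, 0.0053]
orientation: [[-0.222, 0.975, -0.002], [0.975, 0.222, 0.0], [0.0, -0.002, -1.0]]
wrist_force: [-0.2, -0.5, 0.2]
gripper_width: 0.609
grip_force: 52.2
```

```bash
python3 - <<'E'
from lane import *
from plan import *
s=manip.sense();c=s["eef_pos"];print(c,s["gripper_width"],s["grip_force"],s["wrist_force"])
plan((446,25,5,102.8),(579.7,335.9,50,102.8))
p,d=save("side","side12.png");W=cloud("side",d)
m=(abs(W[...,0]-c[0])<.05)&(abs(W[...,1]-c[1])<.05)&(W[...,2]>.0)&(W[...,2]<.07);P=W[m]
for lo in np.arange(0,.07,.005):
    q=P[(P[:,2]>=lo)&(P[:,2]<lo+.005)]
    if len(q): print(round(lo*1000),len(q),"x",np.percentile(q[:,0]*1000,[2,30,70,98]).astype(int),"ymax",int(q[:,1].max()*1000))
E
```

```text
[0.44419498 0.02422736 0.00533767] 0.6091757964282057 52.22351901637012 [-0.16444758 -0.53154324  0.22034185]
rotz -0.0 slide [ 0.547  0.399 -0.09 ] rows>= 9.0
0 8 x [402 414 435 489] ymax 54
10 1 x [420 420 420 420] ymax 28
15 15 x [419 432 450 465] ymax 50
20 19 x [418 425 448 465] ymax 51
25 24 x [419 431 451 467] ymax 52
30 25 x [413 424 450 471] ymax 52
35 36 x [407 426 456 480] ymax 51
40 131 x [415 433 453 469] ymax 50
45 35 x [405 434 456 480] ymax 50
50 12 x [406 414 473 482] ymax 43
55 12 x [406 410 471 480] ymax 45
60 12 x [407 413 474 478] ymax 44
65 10 x [404 413 470 480] ymax 41
```

Emit:
{"name": "carry_out", "arguments": {"rot": [[0,0,0],[0,0,0],[0,0,0],[0,0,0],[0,0,0],[0,0,0],[0,0,0],[0,0,0],[0,0,0],[0,0,0],[0,0,0],[0,0,0]], "slide": [[0,0,-0.05],[0.03,0.022,-0.09],[0.09,0.066,-0.09],[0.15,0.109,-0.09],[0.21,0.153,-0.09],[0.27,0.197,-0.09],[0.33,0.241,-0.09],[0.39,0.284,-0.09],[0.45,0.328,-0.09],[0.5,0.365,-0.09],[0.547,0.399,-0.09],[0.547,0.399,-0.09]], "hand": [1,1,1,1,1,1,1,1,1,1,1,1]}}

```text
time: 23.38
eef_pos: [0.58, 0.3401, 0.0507]
orientation: [[-0.225, 0.974, 0.002], [0.974, 0.225, 0.002], [0.002, 0.002, -1.0]]
wrist_force: [1.3, 0.7, -0.3]
gripper_width: 0.61
grip_force: 52.3
```

```bash
python3 - <<'E'
from h import *
s=manip.sense();c=s["eef_pos"];print(c,s["gripper_width"],s["grip_force"])
p,d=save("side","side13.png")
cv2.imwrite("pics/c13.png",cv2.resize(p[170:320,220:380,::-1],(640,600),interpolation=cv2.INTER_CUBIC))
E
```

```text
[0.57995083 0.34007914 0.05068241] 0.6100559927484838 52.34556386254553
```

View pics/c13.png

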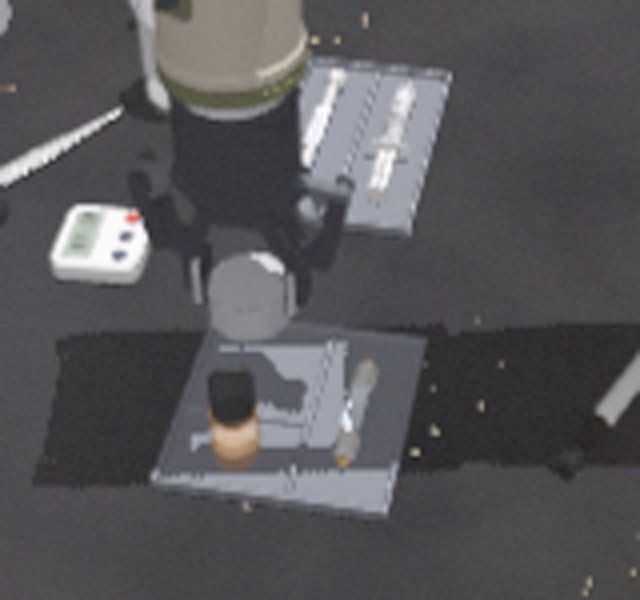

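The cap is held flat at crop (248,290), and the bottle stands upright at (233,420). Lowering the cap into the larger compartment.

Emit:
{"name": "carry_out", "arguments": {"rot": [[0,0,0],[0,0,0],[0,0,0],[0,0,0],[0,0,0],[0,0,0],[0,0,0],[0,0,0],[0,0,0],[0,0,0],[0,0,0],[0,0,0]], "slide": [[0,0,0],[0,0,0.04],[0,0,0.08],[0,0,0.105],[0,0,0.117],[0,0,0.121],[0,0,0.121],[0,0,0.121],[0,0,0.121],[0,0,0.11],[0,0,0.06],[0,0,-0.02]], "hand": [1,1,1,1,1,1,1,0.28,0.28,0.28,0.28,0.28]}}

```text
time: 24.43
eef_pos: [0.575, 0.3332, 0.0558]
orientation: [[-0.222, 0.975, -0.009], [0.975, 0.222, -0.004], [-0.002, -0.009, -1.0]]
wrist_force: [1.0, -0.4, -0.5]
gripper_width: 0.724
grip_force: 0.0
```

```bash
python3 - <<'E'
from plan import *
plan((579.7,335.9,60,102.8),(430,-20,200,102.8))
E
```

```text
rotz -0.0 slide [-0.628 -0.45  -0.28 ] rows>= 10.0
```

Emit:
{"name": "carry_out", "arguments": {"rot": [[0,0,0],[0,0,0],[0,0,0],[0,0,0],[0,0,0],[0,0,0],[0,0,0],[0,0,0],[0,0,0],[0,0,0],[0,0,0],[0,0,0]], "slide": [[0,0,-0.08],[0,0,-0.16],[-0.628,-0.45,-0.28],[-0.628,-0.45,-0.28],[-0.628,-0.45,-0.28],[-0.628,-0.45,-0.28],[-0.628,-0.45,-0.28],[-0.628,-0.45,-0.28],[-0.628,-0.45,-0.28],[-0.628,-0.45,-0.28],[-0.628,-0.45,-0.28],[-0.628,-0.45,-0.28]], "hand": [0.28,0.28,0.28,0.28,0.28,0.28,0.28,0.28,0.28,0.28,0.28,0.28]}}

```text
time: 25.43
eef_pos: [0.4279, -0.0246, 0.202]
orientation: [[-0.22, 0.975, 0.002], [0.975, 0.22, -0.002], [-0.003, 0.002, -1.0]]
wrist_force: [0.6, 0.7, -0.5]
gripper_width: 0.717
grip_force: 0.0
```

```bash
python3 - <<'E'
from lane import *
for n in("top","side"):
    p,d=save(n,n+"14.png"); f=f"pics/{n}14.npz"; c=(.542,.3585)
    for z,b in ((.02,(-.009,.075,-.075,.005)),(.06,(-.009,.075,.01,.08)),(.0125,(-.069,-.02,-.065,.065))): local(n,f,c,12.8,b,z)
    if n=="top": cv2.imwrite("pics/c14.png",cv2.resize(p[145:275,170:370,::-1],(800,520),interpolation=cv2.INTER_CUBIC))
E
```

```text
top 304 mean 28.4 -34.0 x@0 30.0 slope deg 2.7 x [ 4.3 52.4] y [-59.4  -8.4]
top 105 mean 25.6 38.8 x@0 22.7 slope deg 4.3 x [12.9 38.3] y [26.  53.1]
top 123 mean -42.0 -2.4 x@0 -42.0 slope deg -0.1 x [-47.9 -35.7] y [-43.6  41.5]
side 258 mean 29.6 -30.1 x@0 27.2 slope deg -4.5 x [ 6.2 54.4] y [-55.5  -6.9]
side 108 mean 27.0 43.5 x@0 26.7 slope deg 0.4 x [13.8 40.6] y [28.  54.9]
side 88 mean -40.4 -2.2 x@0 -40.4 slope deg -0.1 x [-45.7 -34.3] y [-39.6  34. ]
```

View pics/c14.png

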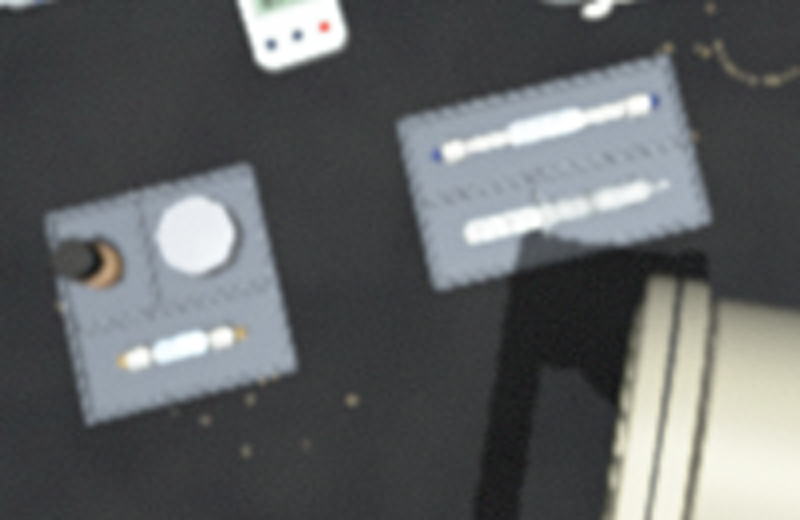

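All five items are in place: the cap and both columns are within about 2 mm of their middles, the syringe within 1 mm and the bottle about 3.5 mm off. The medium column was not touched. Handing in.

```bash
python3 -c "
from cell import manip
print(manip.job_done())"
```

```text
the job is handed in; nothing more can be done
None
```

The job is handed in at about 25 s: both kits are made up, every item is within about 4 mm of its middle (the dropper bottle is furthest off, about 3.5 mm), and the medium column stayed untouched in the stock.

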